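Set out a filter head and its three-port manifold

TASK

Get the filter ready for the fitter. Seat the large black gasket flat round the boss of the blue filter head and then stand the short white filter cartridge upright in the cup in the middle of it, set down and not dropped; in the row of three ports of the aluminium manifold push the red plug into the left port, the blue plug into the right port (left and right as the robot sees them) and stand the brass nipple in the port between them. The white plug and the small gasket stay where they are.

Things in the scene. Friction and masses are not known exactly. Their poses are not given: they have to be found in the camera images.
- filter_head: Blue filter head, upside down, fixed: flange 148 mm across, its flat land 24 mm above the bench; low pipe stubs to 96 mm either way along y. A boss rises to 30 mm, 89 mm across (85 in its upper half), holding an open cup 74 mm across with its floor 14 mm above the bench. The gasket lies on the land round the boss, the cartridge stands on the cup floor. Origin: on the axis at bench level; z up.
- manifold: Aluminium bar on a dark plate, fixed: 206 mm long in y (brass end stubs to 112 mm from its middle), 62 wide in x (plate 86), top 36 mm above the bench. Three ports open upward: 30 mm across, rim bevelled 1 mm, 14 mm deep, at y = +65 mm (left as the robot sees it), 0 and -65 mm. Origin: under the middle port at bench level; z up, x away from the robot within 0.4 rad.
- gasket_large: Large black ring gasket lying flat on the bench: 119 mm outside, 101 mm inside, 9 mm thick; its section is round, so grip it across the section at half its thickness or lower. Origin: centre of the ring at its underside; z up.
- cartridge: Short white filter cartridge standing on the open bench at the robot's left: cylinder 63 mm across, 127 mm high (not the one far back under the shelf). Origin: centre of its foot; z up.
- nipple: Brass-coloured threaded nipple standing on the bench, 42 mm high: threads 20 mm across, between them (18 to 24 mm above its foot) a hexagon 26 mm across flats, 30 mm across corners; two flats face its own +x and -x. Origin: centre of its foot; z up.
- plug_red: Red plastic plug, 18 mm high, standing on its narrow end: flange 33 mm across and 4 mm thick on top, below it a spigot 14 mm long and 22 mm across. In a port the spigot is inside and the flange on the rim. Origin: centre of the flange's upper face, 18 mm above the bench at the start; its own z points down.
- plug_blue: Blue plastic plug, same shape and stance as the red one (flange 33 mm across on top, spigot down, 18 mm high). Origin: centre of the flange's upper face; its own z points down.
- plug_white: White plastic plug, same shape and stance, among the parts; not used, stays where it is. Origin: centre of the flange's upper face; its own z points down.
- gasket_small: Small black ring gasket lying flat on the bench: 107 mm outside, 89 mm inside, 9 mm thick; not used, stays where it is. Origin: centre of the ring at its underside; z up.
Things that resemble listed ones, but are neither listed nor needed, are in the scene too. Leave any green or turquoise look-alike of the nipple alone. There is more than one size of the plug_red; the one meant has the size given above.

How it is judged:
On the way, in this order (a step that is already met when the one before it is completed fails the run):
1. the large gasket lies flat on the land round the boss of the filter head (horizontal distance between gasket_large and filter_head below 0.01 m and z of gasket_large in the frame of filter_head below 0.028 m and angle between gasket_large's own z axis and vertical below 0.06 rad), for 0.2 s.
2. the cartridge stands in the cup inside the gasket (horizontal distance between cartridge and filter_head below 0.01 m and z of cartridge in the frame of filter_head below 0.018 m and angle between cartridge's own z axis and vertical below 0.08 rad), for 0.2 s.
At the end, for the whole second after the job is handed in: At rest: gasket flat on the land, centred within 10 mm; cartridge upright on the cup floor, within 10 mm of the axis; red plug in the left, blue in the right, nipple in the middle port, each upright, within 8 mm of the port centre and within 5 mm of fully down (all of step 1 and all of step 2 and z of gasket_large in the frame of filter_head above 0.018 m and x of plug_red in the frame of manifold between -0.008 and 0.008 m and y of plug_red in the frame of manifold between 0.057 and 0.073 m and z of each of plug_red, plug_blue in the frame of manifold below 0.0445 m and angle between each of plug_red, plug_blue's own z axis and vertical above 2.95 rad and x of plug_blue in the frame of manifold between -0.008 and 0.008 m and y of plug_blue in the frame of manifold between -0.073 and -0.057 m and horizontal distance between nipple and manifold below 0.008 m and z of nipple in the frame of manifold below 0.027 m and angle between nipple's own z axis and vertical below 0.12 rad and linear speed of each of cartridge, gasket_large, nipple, plug_red, plug_blue below 0.02 m/s); the robot touches nothing.
It fails at once if the white plug was moved by more than 20 mm (distance of plug_white from where it was at the start of the episode above 0.02 m).
It fails at once if the small gasket was moved by more than 20 mm (distance of gasket_small from where it was at the start of the episode above 0.02 m).
It fails at once if the cartridge was dropped (more than about 3 cm of free fall) (contact force between cartridge and anything else below 0.02 N and linear speed of cartridge above 0.8 m/s).
It also fails if it takes over 136 s, if anything falls off the work surface, if the arm or the gripper's body presses on something with over 40 N, if the wrist force passes 120 N, or if a joint passes its speed limit or range.

ROBOT

A 6-joint arm with a two-finger parallel gripper is mounted at the origin on a cart in front of the work surface, level with it; the furniture and walls round the work are solid. World frame = base frame: x ahead of the robot, y to its left, z up, the work surface at z = 0. Lengths are in m, angles in rad, forces in N, time in s.
With the tool pointing down it reaches from about 0.375 to 0.975 m from the base axis. Payload 3.8 kg.
Tool frame: the origin (TCP) lies midway between the tips of the shut fingers; the grasp point (between the pads) lies 19 mm behind it; z points along the fingers, y is the line along which they close (so a half turn about z gives the same grasp; the last joint's range is limited). The gripper opens to 85 mm and grips with 20 to 120 N. Pads are 22 mm wide; open, the fingers measure 114 mm over their backs; the gripper's body (76 mm by 85 mm) begins 54 mm behind the grasp point. The pads swing forward as they close: fully open they stand 13 mm farther back than shut.
Start: joints at [1.305, 0.264, 1.604, -0, 1.274, -0.037], TCP at [0.153, 0.657, 0.231] pointing down, gripper open.
Joint ranges: [-2.63, 2.63], [-0.94, 2.18], [0.31, 2.57], [-1.31, 4.45], [0, 2.66], [-2.55, 2.55]. Speed limits (rad/s): [2.57, 2.57, 3.14, 3.14, 3.14, 3.14].

INTERFACE

Orientations are given as a rotation vector (axis times angle).
In Python, from workcell import bot gives the robot as it stands.
- The arm moves only by the tool step_arm, never from a script. Its argument "motion" is a list of rows, each a list of 5 numbers: the finger opening in cm, from 0 to 8.54, then the shift along the tool's x, y, z in cm, then the turn about the tool's z in degrees. In form: [[claw, dx, dy, dz, twist], ...]. A call has 1 to 20 rows; each row is the pose to reach, as a shift and turn from the pose commanded when the call began, along the tool's axes at that moment; what a row does not reach only later rows make up. A row lasts 1/10 s, in which the tool goes at most 50 mm and 8.59 degrees, less where a joint would pass 70% of its speed; a pose out of reach is approached as far as the arm can. A call with a gripper value outside its range is refused whole. The fingers move at their own pace and stop on an object; "force" is the grip in N (left out, the last holds). Time passes only in rows, so rows that repeat a pose let the fingers close. It gives the time, the measured TCP pose, the force, the opening and the grip force at its end, in the units of the state.
- bot.read_state(): the state, without advancing time (a new reading comes with each control period).
- bot.read_camera(name): name is "side" or "top"; returns (picture, depth): 420x560x3 uint8, red, green, blue; 420x560 float32, m along the optical axis (not along the pixel's ray), 0 where there is no reading.
- bot.calibration(name): a dict with "mtx" (3x3 intrinsics, pixels), "k1" (the pictures are not rectified: a ray, as slopes to the right and down, at radius r is drawn at 1 + k1 r^2 times it, then the intrinsics apply), "origin" and "orientation" of the camera in the world. Camera axes: x right, y up, looking along -z (the intrinsics and any distortion apply to the point x, -y, -z); pixel columns grow to the right and rows downward; lengths in m; the calibration is good to about 2 mm. A picture is of the moment at which its call begins. calibration takes no time and is no camera call.
- bot.finish_job(): hands the job in; it is judged then, once.
The state is a dict: "time": time; "q": joint angles; "joint_vel": joint speeds; "joint_torque": joint torques, N m; "tool_pos": TCP position; "tcp_rot": TCP orientation; "wrist_force": force on the tool from outside, world axes, zero at the start; "torque": the same for the moment, N m; "width": opening from 0.0 (shut) to 1.0 (fully open); "grip_force": force on a finger pad.
Only numpy, scipy, OpenCV 4.12 (cv2) and the standard library are available. Lean on these libraries where they do the work, as an engineer would, in place of code of your own. Each camera call takes 0.05 s, during which the arm holds its last target. There are 200 camera calls.

## Working session

There is one attempt and no reset: what is moved stays moved. The work goes in short steps, Python scripts to look and compute and a tool call to move; the robot and the scene stay as the last step left them, time stands still between calls to the robot, and variables do not carry over. Pictures are saved under pics/ and viewed, at most 19 in all, crops included, and the job is handed in when it is done.

Besides the shell and the picture viewer there is one more tool, called after ">>>" as name([rows], argument=value, ...), one row to a line, values as JSON. step_arm: Moves the arm, as the interface text tells. Its arguments: {"type":"object","properties":{"motion":{"type":"array","items":{"type":"array","items":{"type":"number"}}},"force":{"type":"number"}},"required":["motion"]}

```bash
mkdir -p pics; ls; python3 - <<'E'
from workcell import bot
import cv2,numpy as np
s=bot.read_state();print(s)
for n in ("top","side"):
    p,d=bot.read_camera(n);cv2.imwrite(f"pics/{n}0.png",p[:,:,::-1]);np.save(f"{n}0.npy",d)
    c=bot.calibration(n);print(n,c)
E
```

```text
pics
{'time': 0.0, 'q': array([ 1.30512244e+00,  2.64759639e-01,  1.60540046e+00,  9.55510054e-06,
        1.27371390e+00, -3.69004095e-02]), 'joint_vel': array([-3.27060498e-05,  1.76995789e-03, -1.12979713e-03, -1.88429117e-04,
        2.31789704e-04,  3.02540569e-04]), 'joint_torque': array([ 5.71934579e-04, -5.15117025e+01, -3.67313111e+01,  2.99169713e-06,
        1.29855762e-02, -5.99078803e-06]), 'tool_pos': array([0.15288068, 0.65668969, 0.22994338]), 'tcp_rot': array([-0.35853727, -3.12070921,  0.00354004]), 'wrist_force': array([0.33671586, 0.18625991, 0.13540905]), 'torque': array([ 0.01661781,  0.03077211, -0.01161355]), 'grip_force': 0.0, 'width': 0.9968919722935753}
top {'mtx': array([[450.24489911,   0.        , 275.04409382],
       [  0.        , 450.24489911, 210.82190869],
       [  0.        ,   0.        ,   1.        ]]), 'k1': -0.0336057219197814, 'origin': array([0.28228719, 0.04391895, 1.32558932]), 'orientation': array([ 0.16813569, -0.14613252, -1.46223466])}
side {'mtx': array([[496.40007773,   0.        , 278.74489692],
       [  0.        , 496.40007773, 214.50062883],
       [  0.        ,   0.        ,   1.        ]]), 'k1': 0.041221666698487466, 'origin': array([ 0.40323934, -1.04666216,  0.95153412]), 'orientation': array([ 0.8953234 , -0.05099348, -0.10694864])}
```

View pics/top0.png

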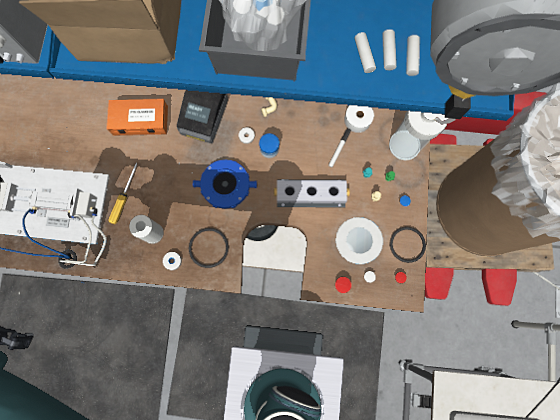

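View pics/side0.png

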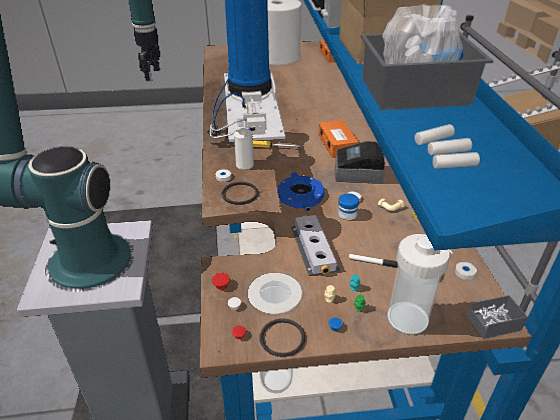

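```bash
cat > h.py <<'E'
import numpy as np, cv2
from workcell import bot
from scipy.spatial.transform import Rotation as R
def rays(cam,uv):
    c=bot.calibration(cam); n=cv2.undistortPoints(np.float64(uv).reshape(-1,1,2),c["mtx"],np.array([c["k1"],0,0,0]))[:,0]
    d=np.c_[n[:,0],-n[:,1],-np.ones(len(n))]
    return c["origin"],R.from_rotvec(c["orientation"]).apply(d)
def plane(cam,uv,z):
    o,d=rays(cam,uv); return o+d*((z-o[2])/d[:,2])[:,None]
def cloud(cam,dep):
    v,u=np.mgrid[:dep.shape[0],:dep.shape[1]]
    o,d=rays(cam,np.c_[u.ravel(),v.ravel()]); P=o+d*dep.reshape(-1,1)
    P[dep.ravel()==0]=np.nan; return P.reshape(*dep.shape,3)
def window(shape,c,r):
    m=np.zeros(shape[:2],np.uint8); cv2.circle(m,c,r,255,-1); return m
def blob(mask):
    cs,_=cv2.findContours(mask,cv2.RETR_EXTERNAL,cv2.CHAIN_APPROX_NONE)
    return max(cs,key=cv2.contourArea)
def circ(cam,mask,z):
    "circle on plane z from the largest blob: centre, min and max diameter in mm"
    P=plane(cam,blob(mask)[:,0],z); (cx,cy),ax,_=cv2.fitEllipse(np.float32(P[:,:2]*1000)); return np.round([cx,cy,*ax],1)
def go(x,y,z,yaw=None):
    "shift in cm and twist in deg from the measured pose to TCP x,y,z (m), closing line at yaw (deg from world x)"
    s=bot.read_state(); r=R.from_rotvec(s["tcp_rot"]); d=r.inv().apply(np.array([x,y,z])-s["tool_pos"])*100
    yv=r.apply([0,1,0]); now=np.degrees(np.arctan2(yv[1],yv[0])); t=0
    if yaw is not None: t=-((yaw-now+90)%180-90)
    print("shift",np.round(d,2),"twist",round(t,1),"now yaw",round(now,1),"q6",round(s["q"][5],2),"tcp",np.round(s["tool_pos"],4),"w",round(s["width"]*8.54,2),"F",np.round(s["wrist_force"],1),"grip",round(s["grip_force"],1),"t",round(s["time"],1))
E
python3 - <<'E'
from h import *
I={n:cv2.imread(f"pics/{n}0.png") for n in("top","side")}
C={n:cloud(n,np.load(n+"0.npy")) for n in I}
def hsv(n,lo,hi): return cv2.inRange(cv2.cvtColor(I[n],cv2.COLOR_BGR2HSV),lo,hi)
red=lambda n:hsv(n,(0,150,80),(6,255,255))|hsv(n,(174,150,80),(180,255,255))
blue=lambda n:hsv(n,(95,120,50),(125,255,255)); white=lambda n:hsv(n,(0,0,170),(180,50,255)); dark=lambda n:hsv(n,(0,0,0),(180,255,60))
brass=lambda n:hsv(n,(15,60,120),(35,200,255))
S={"gasL":(dark,(209,246),(240,192),30,.0045),"gasR":(dark,(408,244),(283,337),30,.0045),
"red1":(red,(344,285),(220,281),14,.018),"red2":(red,(401,277),(239,332),14,.018),"white":(white,(370,277),(235,304),12,.018),
"blue":(blue,(405,200),(336,324),12,.018),"nip":(brass,(376,196),(330,294),14,.03),"head":(blue,(224,184),(301,192),27,.024)}
for k,(f,a,b,r,z) in S.items():
    for n,c in(("top",a),("side",b)):
        m=f(n)&window(I[n].shape,c,r)
        try:
            P=C[n][m>0]; print(k,n,circ(n,m,z),"cloud z pct",np.round(np.nanpercentile(P[:,2],[5,50,90,98])*1000,1), "px",int((m>0).sum()))
        except Exception as e: print(k,n,e)
for k,(c,zl,zh,r) in {"cart":((147,229),.118,.135,22),"bossrim":((224,184),.0275,.035,22),"land":((224,184),.02,.0272,34),"man":((312,190),.031,.042,45),"nip":((376,196),.036,.05,9),"niphex":((376,196),.015,.03,9)}.items():
    P=C["top"]; m=((P[...,2]>zl)&(P[...,2]<zh)).astype(np.uint8)*255&window(I["top"].shape,c,r)
    X=np.float32(P[m>0][:,:2]*1000)
    if len(X)>5: print(k,len(X),"z",np.median(P[m>0][:,2]),"rect",np.round(np.hstack([*cv2.minAreaRect(X)]),1),"circ",np.round(np.hstack([*cv2.minEnclosingCircle(X)]),1),"mean",X.mean(0))
m=dark("top")&window(I["top"].shape,(312,190),45)
for c in cv2.findContours(m,cv2.RETR_EXTERNAL,cv2.CHAIN_APPROX_NONE)[0]:
    if len(c)>12:
        P=plane("top",c[:,0],.036); print("port",np.round(np.hstack(cv2.minEnclosingCircle(np.float32(P[:,:2]*1000))),1),c[:,0].mean(0))
# pictures of details
cv2.imwrite("pics/crop.png",np.hstack([cv2.resize(I["top"][150:300,320:430],None,fx=3.6,fy=3.6,interpolation=cv2.INTER_CUBIC),cv2.resize(I["top"][150:300,130:240],None,fx=3.6,fy=3.6,interpolation=cv2.INTER_CUBIC)]))
E
```

```text
gasL top [420.7 267.1 116.5 125.3] cloud z pct [ 3.8  8.4 11.8 14. ] px 146
gasL side [425.2 255.9 110.4 112.1] cloud z pct [-3.8  3.3  7.5  9.3] px 165
gasR top [ 496.3 -320.6   96.5  104.1] cloud z pct [ 4.3  9.3 12.  14. ] px 131
gasR side [ 499.5 -324.4   88.9  102.1] cloud z pct [-1.   5.5  8.7 10.7] px 234
red1 top [ 355.3 -139.2   43.5   44.2] cloud z pct [20.8 26.2 29.9 32. ] px 206
red1 side [ 356.2 -139.7   43.2   58. ] cloud z pct [ 2.3 23.3 26.2 27.3] px 232
red2 top [ 393.  -302.9   29.5   30.6] cloud z pct [13.5 19.2 22.6 24.5] px 100
red2 side [ 393.8 -308.1   30.    36.3] cloud z pct [ 1.7 16.4 18.7 20.5] px 145
white top [ 385.6 -214.4   30.6   32.4] cloud z pct [ 0.9 18.4 21.5 25.6] px 109
white side [ 386.8 -216.7   30.5   32.4] cloud z pct [12.9 16.1 18.4 20. ] px 113
blue top [ 621.7 -305.2   29.5   30.2] cloud z pct [14.8 18.9 23.  24.5] px 89
blue side [ 621.2 -310.4   29.5   36.4] cloud z pct [ 1.2 16.5 18.9 20.7] px 137
nip top [ 623.2 -216.    27.3   33.7] cloud z pct [-2.1 25.8 41.2 46. ] px 61
nip side [ 623.7 -226.    24.2   56.5] cloud z pct [-1.  24.8 4
[... 431 characters left out ...]
24118667334702915 rect [619.4 235.3 146.8 144.9  50.4] circ [616.9 236.   95.1] mean [618.2975  234.44354]
man 1222 z 0.03658699591706327 rect [619.2 -23.3  64.6 219.2   5.9] circ [619.8 -23.4 109.7] mean [619.3634   -23.824205]
nip 38 z 0.04297198829421833 rect [ 625.5 -216.3   16.5   19.8   50.2] circ [ 626.1 -215.7   10.4] mean [ 625.2766  -215.81926]
niphex 28 z 0.025799456579306157 rect [ 623.7 -214.4   25.1   22.2   49.8] circ [ 625.1 -215.5   14. ] mean [ 621.64777 -211.86983]
port [567.8  37.2  12.1] [288.73684211 204.89473684]
port [622.9 -88.   12.3] [333.19047619 191.19047619]
port [615.2 -23.4  12.6] [311.23809524 191.14285714]
port [610.6  40.6  12.8] [289.26086957 190.69565217]
```

View pics/crop.png

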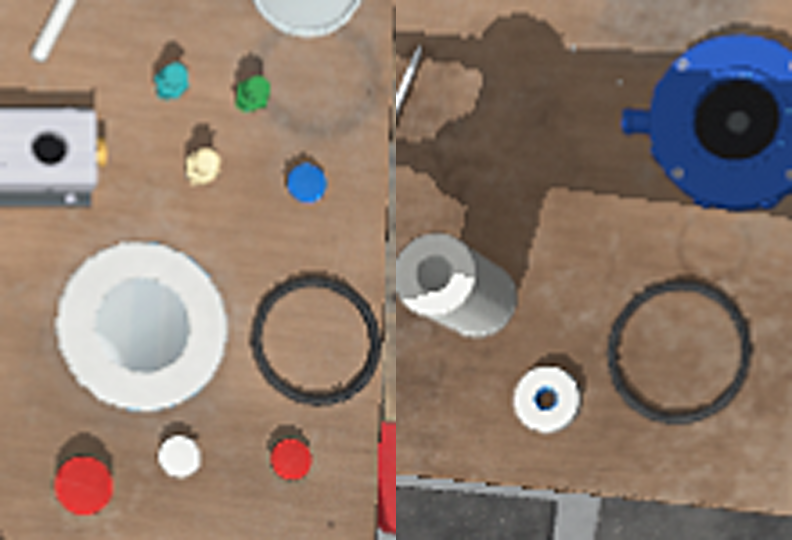

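The left ring, at (209,247) in the top view, is wider: about 39 px against 36 px for the right one, so it is the large gasket. The red plug that fits is the one at (401,277). The one at (344,285) is oversized.

```bash
python3 - <<'E'
from h import *
I={n:cv2.imread(f"pics/{n}0.png") for n in("top","side")}
V={n:cv2.cvtColor(I[n],cv2.COLOR_BGR2HSV) for n in I}
for k,a,b in(("gasL",(209,247),(240,192)),("gasR",(408,244),(283,337))):
    for n,c in(("top",a),("side",b)):
        for t in(75,95):
            m=cv2.inRange(V[n],(0,0,0),(180,110,t))&window(I[n].shape,c,27)
            # mean of ring centre-line pixels
            P=plane(n,np.argwhere(m>0)[:,::-1],.0045)[:,:2]*1000
            (x,y),ax,_=cv2.fitEllipse(np.float32(P)); print(k,n,t,np.round([x,y,*ax],1),circ(n,m,.0045))
m=cv2.inRange(V["side"],(0,0,0),(180,255,75))&window(I["side"].shape,(316,240),30)
for c in cv2.findContours(m,cv2.RETR_EXTERNAL,cv2.CHAIN_APPROX_NONE)[0]:
    if len(c)>10: print("side port",np.round(np.hstack(cv2.fitEllipse(np.float32(plane("side",c[:,0],.036)[:,:2]*1000))),1),c[:,0].mean(0))
for n,c in(("top",(224,184)),("side",(301,190))):
    m=cv2.inRange(V[n],(0,0,0),(180,255,75))&window(I[n].shape,c,18 if n=="top" else 16)
    print("cup",n,circ(n,m,.030),int((m>0).sum()))
E
```

```text
gasL top 75 [425.  261.4 110.  110.4] [425.2 261.6 113.4 115.4]
gasL top 95 [424.8 261.4 109.9 111.6] [424.5 261.6 115.1 119.3]
gasL side 75 [430.2 263.3 103.7 195. ] [426.5 257.4 115.4 120.6]
gasL side 95 [427.2 239.9 104.  228.4] [426.3 256.7 117.4 122.9]
gasR top 75 [ 494.  -322.7   97.7  100.7] [ 494.2 -323.1  102.6  103.1]
gasR top 95 [ 491.2 -323.3   99.8  111.2] [ 494.  -322.7  104.2  105.5]
gasR side 75 [ 494.6 -325.1   97.8   98.7] [ 494.5 -325.2  102.7  104.3]
gasR side 95 [ 495.  -329.4   96.4  113.3] [ 495.3 -324.7  104.7  108.2]
side port [625.  -98.3  13.   19.7  79.8] [320.76470588 256.        ]
side port [618.  -34.3  12.5  19.8  75.7] [314.     240.3125]
side port [612.6  28.6   9.9  22.4  84.1] [308.5 226. ]
side port [569.9  10.3  15.   52.5   2.3] [294.4        230.91428571]
cup top [617.4 236.   66.   69.1] 421
cup side [618.9 222.3  48.1  65.6] 169
```

```bash
python3 -c "
from h import *
go(.4125,.2074,.06);go(.4125,.2074,.0015)"
```

```text
shift [-35.47 -37.84  17.08] twist 0 now yaw 76.9 q6 -0.04 tcp [0.1529 0.6568 0.23  ] w 8.55 F [ 0.2 -0.   1. ] grip 0.0 t 0.1
shift [-35.47 -37.83  22.93] twist 0 now yaw 76.9 q6 -0.04 tcp [0.1529 0.6568 0.23  ] w 8.55 F [ 0.2 -0.   1. ] grip 0.0 t 0.1
```

>>> step_arm([
  [5,-35.47,-37.84,5,0],
  [5,-35.47,-37.84,5,0],
  [5,-35.47,-37.84,5,0],
  [5,-35.47,-37.84,5,0],
  [5,-35.47,-37.84,5,0],
  [5,-35.47,-37.84,5,0],
  [5,-35.47,-37.84,5,0],
  [5,-35.47,-37.84,5,0],
  [5,-35.47,-37.84,5,0],
  [5,-35.47,-37.84,5,0],
  [5,-35.47,-37.84,5,0],
  [5,-35.47,-37.84,5,0],
  [5,-35.47,-37.84,10,0],
  [5,-35.47,-37.84,15,0],
  [5,-35.47,-37.84,17,0],
  [5,-35.47,-37.84,17,0],
  [5,-35.47,-37.84,17,0],
  [5,-35.47,-37.84,17,0],
], force=60)

```text
time: 1.9
tool_pos: [0.4142, 0.2097, 0.0632]
tcp_rot: [0.357, 3.118, 0.003]
wrist_force: [1.1, -0.1, -0.4]
width: 0.585
grip_force: 0.0
```

```bash
python3 -c "
from h import *
go(.4125,.2074,.0015)
p,_=bot.read_camera('top');q,_=bot.read_camera('side')
cv2.imwrite('pics/a.png',cv2.resize(np.hstack([p[170:310,140:300],q[120:260,180:340]])[:,:,::-1],None,fx=2.5,fy=2.5))"
```

```text
shift [ 0.13 -0.28  6.17] twist 0 now yaw 76.9 q6 -0.93 tcp [0.4142 0.2097 0.0632] w 5.0 F [ 1.1 -0.1 -0.4] grip 0.0 t 1.9
```

View pics/a.png

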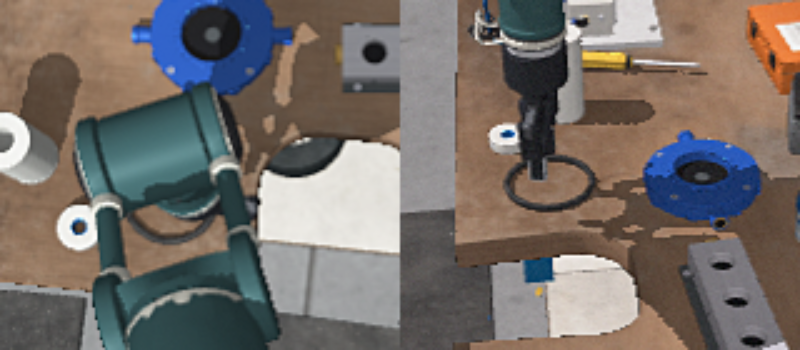

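The side view shows the fingers above the near (-y) rim of the ring at crop (540,178), lined up. I'm descending.

>>> step_arm([
  [5,0.13,-0.28,3,0],
  [5,0.13,-0.28,5,0],
  [5,0.13,-0.28,6,0],
  [5,0.13,-0.28,6,0],
  [5,0.13,-0.28,6,0],
  [5,0.13,-0.28,6,0],
])

```text
time: 2.6
tool_pos: [0.4122, 0.2066, 0.0026]
tcp_rot: [0.358, 3.119, 0.002]
wrist_force: [0.2, 0.5, -0.5]
width: 0.587
grip_force: 0.0
```

```bash
python3 -c "
from h import *
go(.4125,.2074,.0015)"
```

```text
shift [-0.01  0.09  0.11] twist 0 now yaw 76.9 q6 -0.93 tcp [0.4122 0.2066 0.0026] w 5.01 F [ 0.2  0.5 -0.5] grip 0.0 t 2.6
```

>>> step_arm([
  [2,0,0.09,0.06,0],
  [0.2,0,0.09,0.06,0],
  [0,0,0.09,0.06,0],
  [0,0,0.09,0.06,0],
  [0,0,0.09,0.06,0],
  [0,0,0.09,0.06,0],
  [0,0,0.09,0.06,0],
  [0,0,0.09,0.06,0],
  [0,0,0.09,0.06,0],
  [0,0,0.09,0.06,0],
  [0,0,0.09,0.06,0],
  [0,0,0.09,0.06,0],
], force=60)

```text
time: 3.8
tool_pos: [0.4114, 0.2071, 0.0013]
tcp_rot: [0.359, 3.12, 0.001]
wrist_force: [-1.6, 0.2, 5.5]
width: 0.081
grip_force: 57.5
```

>>> step_arm([
  [0,0,0,-0.5,0],
  [0,0,0,-1,0],
  [0,0,0,-3,0],
  [0,0,0,-5,0],
  [0,0,0,-7,0],
  [0,0,0,-8,0],
  [0,0,0,-8,0],
  [0,0,0,-8,0],
], force=60)

```text
time: 4.6
tool_pos: [0.4107, 0.2067, 0.0803]
tcp_rot: [-0.359, -3.121, 0.0]
wrist_force: [-0.6, -1.4, -1.8]
width: 0.08
grip_force: 57.4
```

```bash
python3 -c "
from h import *
go(.6048,.1820,.085)
q,_=bot.read_camera('side')
cv2.imwrite('pics/b.png',cv2.resize(q[90:270,170:350,::-1],None,fx=3,fy=3))"
```

```text
shift [-19.47   2.    -0.48] twist 0 now yaw 76.9 q6 -0.93 tcp [0.4107 0.2067 0.0803] w 0.69 F [-0.6 -1.4 -1.8] grip 57.4 t 4.6
```

View pics/b.png

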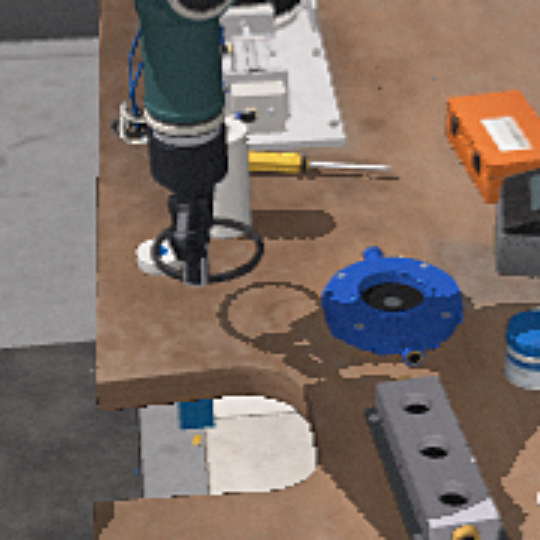

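```bash
cat >> h.py <<'E'
def ring(zlo,zhi,c,n=1):
    "gasket pose from the side depth: plane (top surface) and fitted circle of dark points"
    for cam in("side","top"):
        p,d=bot.read_camera(cam); P=cloud(cam,d); v=cv2.cvtColor(p,cv2.COLOR_RGB2HSV)
        r=np.hypot(P[...,0]-c[0],P[...,1]-c[1]); m=(P[...,2]>zlo)&(P[...,2]<zhi)&(r<.075)&(r>.035)&(v[...,2]<90)&(v[...,1]<110)
        X=P[m]; 
        if len(X)<30: print(cam,len(X)); continue
        A=np.c_[X[:,:2]-np.array(c),np.ones(len(X))]; k=np.ones(len(X),bool)
        for _ in range(5):
            s=np.linalg.lstsq(A[k],X[k,2],rcond=None)[0]; e=abs(A@s-X[:,2]); k=e<max(.004,2*np.median(e))
        (x,y),ax,_=cv2.fitEllipse(np.float32(X[k,:2]*1000)); print(cam,len(X),k.sum(),"slope x,y",np.round(s[:2],3),"z",round(s[2],4),"ell",np.round([x,y,*ax],1))
E
python3 -c "
from h import *
ring(.055,.11,(.4107+.0125,.2067+.0536))"
```

```text
side 199 143 slope x,y [-0.008 -0.021] z 0.0828 ell [425.7 254.5 107.8 114.9]
top 88 83 slope x,y [-0.07  -0.003] z 0.0826 ell [402.5 252.8  65.3  91. ]
```

```bash
python3 -c "
from h import *
go(.6036,.1824,.08)"
```

```text
shift [-19.4    2.05  -0.1 ] twist 0 now yaw 76.9 q6 -0.93 tcp [0.41   0.2064 0.0794] w 0.72 F [-1.1 -0.5 -1.1] grip 57.4 t 4.8
```

>>> step_arm([
  [0,-4,0.4,-0.1,0],
  [0,-8,0.8,-0.1,0],
  [0,-12,1.2,-0.1,0],
  [0,-16,1.7,-0.1,0],
  [0,-19.4,2.05,0,0],
  [0,-19.4,2.05,0,0],
  [0,-19.4,2.05,1,0],
  [0,-19.4,2.05,2,0],
  [0,-19.4,2.05,3,0],
  [0,-19.4,2.05,3.5,0],
  [0,-19.4,2.05,3.5,0],
  [0,-19.4,2.05,3.5,0],
  [0,-19.4,2.05,3.5,0],
])

```text
time: 6.05
tool_pos: [0.605, 0.1831, 0.0464]
tcp_rot: [0.358, 3.12, 0.001]
wrist_force: [0.3, 0.5, -0.7]
width: 0.082
grip_force: 57.7
```

```bash
python3 -c "
from h import *
go(.6036,.1824,.0315)
ring(.033,.07,(.6162,.236))
q,_=bot.read_camera('side')
cv2.imwrite('pics/c.png',cv2.resize(q[110:250,230:370,::-1],None,fx=4,fy=4))"
```

```text
shift [ 0.13 -0.1   1.49] twist 0 now yaw 76.9 q6 -1.09 tcp [0.605  0.1831 0.0464] w 0.7 F [ 0.3  0.5 -0.7] grip 57.7 t 6.0
side 157 127 slope x,y [-0.008 -0.022] z 0.05 ell [620.2 231.7 107.9 115.6]
top 0
```

View pics/c.png

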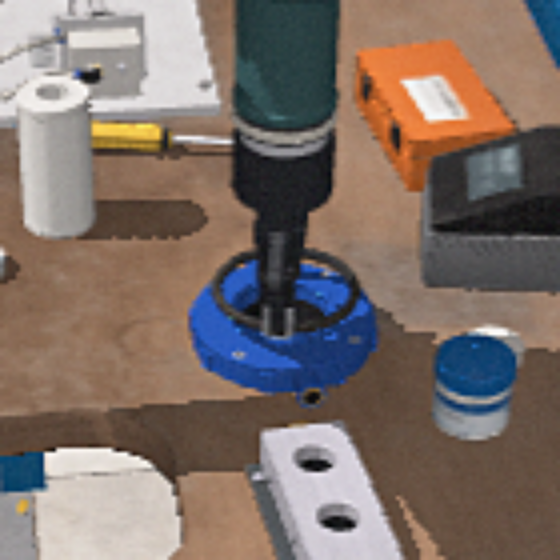

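The side view shows the ring level above the head, at crop (285,290). I'm lowering it over the boss.

>>> step_arm([
  [0,0.13,-0.1,0.4,0],
  [0,0.13,-0.1,0.8,0],
  [0,0.13,-0.1,1.2,0],
  [0,0.13,-0.1,1.4,0],
  [0,0.13,-0.1,1.4,0],
  [0,0.13,-0.1,1.4,0],
  [0,0.13,-0.1,1.4,0],
])

```text
time: 6.9
tool_pos: [0.6033, 0.1822, 0.0318]
tcp_rot: [0.359, 3.121, 0.0]
wrist_force: [0.3, -0.4, -0.8]
width: 0.08
grip_force: 57.7
```

```bash
python3 -c "
from h import *
go(.6036,.1824,.0315)
ring(.031,.055,(.6162,.236))"
```

```text
shift [-0.02  0.02  0.03] twist 0 now yaw 76.9 q6 -1.09 tcp [0.6033 0.1822 0.0318] w 0.68 F [ 0.3 -0.4 -0.8] grip 57.7 t 6.9
side 144 122 slope x,y [-0.015 -0.014] z 0.0353 ell [618.8 230.7 107.7 114.3]
top 0
```

>>> step_arm([
  [0,0,0,0.1,0],
  [0,0,0,0.2,0],
  [0,0,0,0.2,0],
  [0,0,0,0.2,0],
])

```text
time: 7.4
tool_pos: [0.603, 0.1821, 0.0296]
tcp_rot: [-0.359, -3.121, 0.0]
wrist_force: [-0.1, -0.1, -1.9]
width: 0.082
grip_force: 57.7
```

>>> step_arm([
  [0,0,0,-0.15,0],
  [0,0,0,-0.15,0],
  [2,0,0,-0.15,0],
  [2,0,0,-0.15,0],
  [2.5,0,0,-0.15,0],
  [2.5,0,0,-0.15,0],
  [2.5,0,0,-0.15,0],
  [2.5,0,0,-1,0],
  [2.5,0,0,-4,0],
  [2.5,0,0,-8,0],
  [2.5,0,0,-12,0],
  [2.5,0,0,-16,0],
  [2.5,0,0,-17,0],
  [2.5,0,0,-17,0],
])

```text
time: 8.8
tool_pos: [0.605, 0.1826, 0.2034]
tcp_rot: [0.358, 3.115, 0.004]
wrist_force: [0.9, 0.1, -0.2]
width: 0.293
grip_force: 0.0
```

```bash
python3 -c "
from h import *
go(.45,.433,.2,90)
ring(.025,.045,(.617,.236))
q,_=bot.read_camera('side')
cv2.imwrite('pics/d.png',cv2.resize(q[110:250,230:370,::-1],None,fx=4,fy=4))"
```

```text
shift [20.77 20.87  0.28] twist -13.1 now yaw 76.9 q6 -1.09 tcp [0.605  0.1826 0.2034] w 2.5 F [ 0.9  0.1 -0.2] grip 0.0 t 8.8
side 170 155 slope x,y [ 0.005 -0.006] z 0.0296 ell [618.9 231.  109.5 111.1]
top 38 33 slope x,y [-0.189 -0.142] z 0.0441 ell [640.3 271.7  23.2  51.8]
```

View pics/d.png

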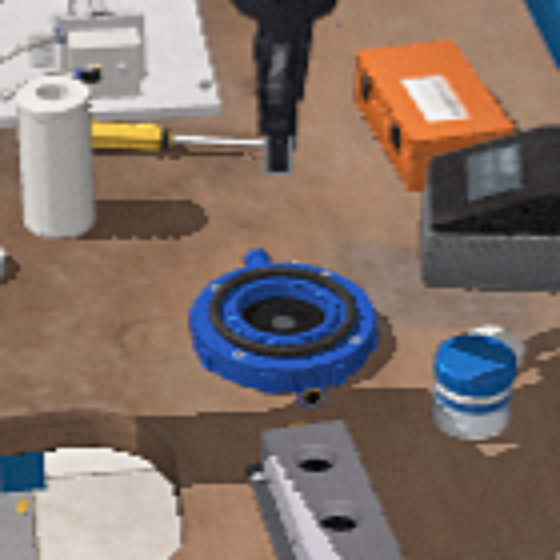

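The gasket lies flat round the boss, at crop (285,310). Its upper surface dropped 6 mm and the slope is about 0. The cartridge is next.

```bash
python3 -c "
from h import *
go(.4497,.4328,.2);go(.4497,.4328,.07)"
```

```text
shift [20.5  21.   -0.22] twist 0 now yaw 76.9 q6 -1.09 tcp [0.6017 0.1818 0.1975] w 2.49 F [ 0.2 -0.3  0.1] grip 0.0 t 8.9
shift [20.46 21.02 12.78] twist 0 now yaw 76.9 q6 -1.09 tcp [0.6017 0.1818 0.1975] w 2.49 F [ 0.2 -0.3  0.1] grip 0.0 t 8.9
```

>>> step_arm([
  [8.5,5,5,0,0],
  [8.5,10,10,0,0],
  [8.5,15,15,0,0],
  [8.5,20.5,21,0,0],
  [8.5,20.5,21,0,0],
  [8.5,20.5,21,0,0],
  [8.5,20.5,21,0,0],
  [8.5,20.5,21,0,0],
  [8.5,20.5,21,0,0],
  [8.5,20.5,21,0,0],
  [8.5,20.5,21,0,0],
])

```text
time: 10.05
tool_pos: [0.4519, 0.4319, 0.1994]
tcp_rot: [-0.362, -3.12, 0.001]
wrist_force: [-0.3, 0.0, -0.5]
width: 0.995
grip_force: 0.0
```

```bash
python3 -c "
from h import *
go(.4497,.4328,.07)
p,_=bot.read_camera('top');q,d=bot.read_camera('side')
P=cloud('side',d); m=(P[...,2]>.02)&(P[...,2]<.13)&(np.hypot(P[...,0]-.45,P[...,1]-.433)<.06)&(q.min(2)>90)
X=P[m]*1000; print(len(X)); 
from scipy.optimize import least_squares
r=least_squares(lambda c:np.hypot(X[:,0]-c[0],X[:,1]-c[1])-31.5,[450,433],loss='soft_l1'); print(r.x,np.percentile(X[:,2],[1,99]))
cv2.imwrite('pics/e.png',cv2.resize(np.hstack([p[150:290,80:220],q[70:210,180:320]])[:,:,::-1],None,fx=2.8,fy=2.8))"
```

```text
shift [ 0.23  0.04 12.94] twist 0 now yaw 76.8 q6 -0.62 tcp [0.4519 0.4319 0.1994] w 8.5 F [-0.3  0.  -0.5] grip 0.0 t 10.1
600
[451.01230154 434.06336612] [ 22.22038957 126.84216038]
```

View pics/e.png

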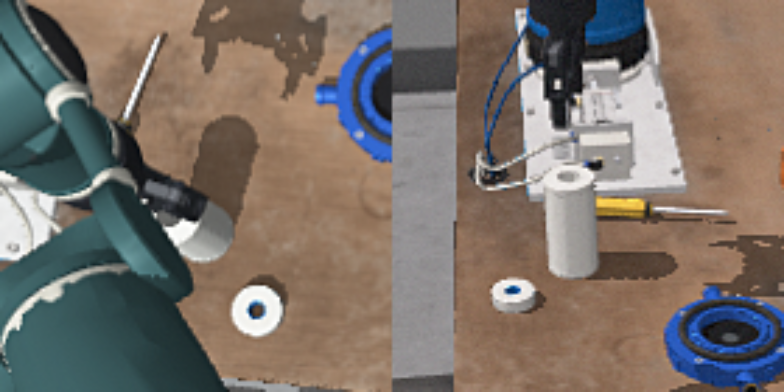

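The gripper is straddling the cartridge, and the side depth puts its axis at (451,434), which agrees. I'm descending and gripping.

>>> step_arm([
  [8.5,0.19,0.1,3,0],
  [8.5,0.19,0.1,6,0],
  [8.5,0.19,0.1,9,0],
  [8.5,0.19,0.1,12,0],
  [8.5,0.19,0.1,12.9,0],
  [8.5,0.19,0.1,12.9,0],
  [8.5,0.19,0.1,12.9,0],
  [6.5,0.19,0.1,12.9,0],
  [6,0.19,0.1,12.9,0],
  [5.5,0.19,0.1,12.9,0],
  [5.5,0.19,0.1,12.9,0],
  [5.5,0.19,0.1,12.9,0],
  [5.5,0.19,0.1,12.9,0],
  [5.5,0.19,0.1,12.9,0],
], force=50)

```text
time: 11.55
tool_pos: [0.4507, 0.4353, 0.0731]
tcp_rot: [0.358, 3.119, 0.003]
wrist_force: [-0.7, -1.8, 7.1]
width: 0.721
grip_force: 53.2
```

>>> step_arm([
  [5.5,0,0,-1,0],
  [5.5,0,0,-3,0],
  [5.5,0,0,-6,0],
  [5.5,0,0,-7,0],
  [5.5,0,0,-7,0],
  [5.5,0,0,-7,0],
])

```text
time: 12.15
tool_pos: [0.4491, 0.4343, 0.1402]
tcp_rot: [-0.359, -3.121, 0.001]
wrist_force: [0.2, -1.3, -2.2]
width: 0.725
grip_force: 54.4
```

```bash
cat >> h.py <<'E'
def cart(zlo,zhi,c):
    from scipy.optimize import least_squares
    q,d=bot.read_camera('side'); P=cloud('side',d)
    for a,b in((zlo,(zlo+zhi)/2),((zlo+zhi)/2,zhi)):
        m=(P[...,2]>a)&(P[...,2]<b)&(np.hypot(P[...,0]-c[0],P[...,1]-c[1])<.05)&(q.min(2)>90)
        X=P[m]*1000
        r=least_squares(lambda k:np.hypot(X[:,0]-k[0],X[:,1]-k[1])-31.5,np.array(c)*1000,loss='soft_l1'); print("cart",len(X),r.x.round(1),np.percentile(X[:,2],[1,50,99]).round(1))
E
python3 -c "
from h import *
go(.617,.2358,.143)
cart(.06,.2,(.45,.435))"
```

```text
shift [-20.85 -15.53  -0.28] twist 0 now yaw 76.9 q6 -0.61 tcp [0.4491 0.4343 0.1402] w 6.2 F [ 0.2 -1.3 -2.2] grip 54.4 t 12.2
cart 311 [449.6 433.8] [ 65.   98.5 129.5]
cart 265 [448.5 433.8] [130.8 161.2 193.5]
```

>>> step_arm([
  [5.5,-3,-2.2,0,0],
  [5.5,-6,-4.5,0,0],
  [5.5,-9,-6.7,0,0],
  [5.5,-12,-8.9,0,0],
  [5.5,-15,-11.2,0,0],
  [5.5,-18,-13.4,0,0],
  [5.5,-20,-14.9,0,0],
  [5.5,-20.85,-15.53,0,0],
  [5.5,-20.85,-15.53,0,0],
  [5.5,-20.85,-15.53,0,0],
  [5.5,-20.85,-15.53,2,0],
  [5.5,-20.85,-15.53,2,0],
  [5.5,-20.85,-15.53,2,0],
])

```text
time: 13.5
tool_pos: [0.6157, 0.237, 0.1199]
tcp_rot: [-0.356, -3.119, 0.001]
wrist_force: [0.6, 1.6, -2.0]
width: 0.726
grip_force: 54.5
```

```bash
python3 -c "
from h import *
go(.617,.2358,.089)
cart(.055,.16,(.617,.236))
q,_=bot.read_camera('side')
cv2.imwrite('pics/f.png',cv2.resize(q[110:250,230:370,::-1],None,fx=4,fy=4))"
```

```text
shift [-0.16 -0.08  3.09] twist 0 now yaw 77.0 q6 -1.01 tcp [0.6157 0.237  0.1199] w 6.2 F [ 0.6  1.6 -2. ] grip 54.5 t 13.5
cart 274 [616.  236.5] [ 55.9  81.3 106.9]
cart 239 [616.1 236.9] [107.7 130.9 158.8]
```

View pics/f.png

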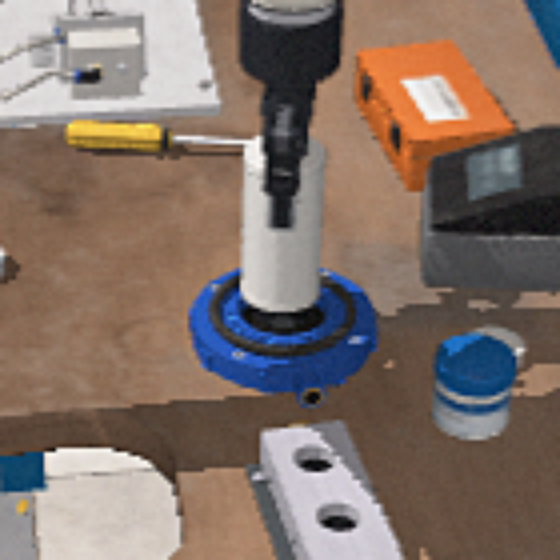

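The cartridge hangs upright over the cup, at crop (282,310). I'm lowering it gently with a small correction.

>>> step_arm([
  [5.5,-0.18,-0.08,0.7,0],
  [5.5,-0.18,-0.08,1.2,0],
  [5.5,-0.18,-0.08,1.6,0],
  [5.5,-0.18,-0.08,2,0],
  [5.5,-0.18,-0.08,2.3,0],
  [5.5,-0.18,-0.08,2.6,0],
  [5.5,-0.18,-0.08,2.9,0],
  [5.5,-0.18,-0.08,2.9,0],
  [5.5,-0.18,-0.08,2.9,0],
  [5.5,-0.18,-0.08,2.9,0],
])

```text
time: 14.6
tool_pos: [0.6191, 0.2349, 0.0919]
tcp_rot: [0.359, 3.121, 0.0]
wrist_force: [0.6, -0.1, -1.5]
width: 0.726
grip_force: 54.5
```

>>> step_arm([
  [5.5,0.1,0.08,0.2,0],
  [5.5,0.1,0.08,0.3,0],
  [5.5,0.1,0.08,0.4,0],
  [5.5,0.1,0.08,0.5,0],
  [5.5,0.1,0.08,0.5,0],
])

```text
time: 15.1
tool_pos: [0.6183, 0.2358, 0.0873]
tcp_rot: [0.358, 3.121, 0.0]
wrist_force: [-1.2, -1.1, 2.6]
width: 0.729
grip_force: 54.8
```

>>> step_arm([
  [5.5,0,0,0.05,0],
  [6.8,0,0,0.05,0],
  [7.5,0,0,0.05,0],
  [8.5,0,0,0.05,0],
  [8.5,0,0,0.05,0],
  [8.5,0,0,0.05,0],
  [8.5,0,0,-2,0],
  [8.5,0,0,-5,0],
  [8.5,0,0,-9,0],
  [8.5,0,0,-13,0],
  [8.5,0,0,-13,0],
  [8.5,0,0,-13,0],
])

```text
time: 16.3
tool_pos: [0.6191, 0.2362, 0.2187]
tcp_rot: [0.358, 3.118, 0.003]
wrist_force: [-0.5, -0.5, -0.8]
width: 0.994
grip_force: 0.0
```

```bash
python3 -c "
from h import *
cart(.04,.13,(.617,.236))
go(.625,-.2158,.21)
q,_=bot.read_camera('side')
cv2.imwrite('pics/g.png',cv2.resize(q[110:250,230:370,::-1],None,fx=4,fy=4))"
```

```text
cart 230 [618.8 234.2] [40.8 63.  84.6]
cart 260 [618.7 233.8] [ 85.9 108.6 129.8]
shift [-10.93 -43.82   0.65] twist 0 now yaw 76.9 q6 -1.02 tcp [0.6179 0.2358 0.2165] w 8.5 F [ 0.4 -1.1 -1.6] grip 0.0 t 16.4
```

View pics/g.png

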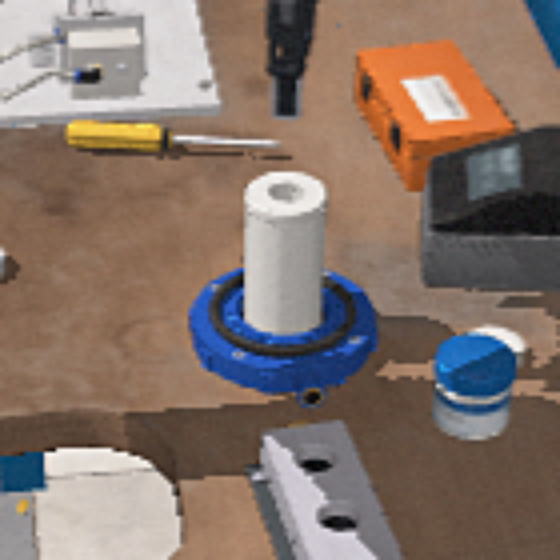

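The cartridge stands upright inside the gasket, at crop (285,260). The nipple is next.

>>> step_arm([
  [4,-1.2,-5,1,0],
  [4,-2.4,-10,2,0],
  [4,-3.6,-15,4,0],
  [4,-4.9,-20,6,0],
  [4,-6.1,-25,8,0],
  [4,-7.3,-30,10,0],
  [4,-8.5,-34,11,0],
  [4,-9.7,-39,12,0],
  [4,-10.93,-43.82,12,0],
  [4,-10.93,-43.82,12,0],
  [4,-10.93,-43.82,12,0],
  [4,-10.93,-43.82,12,0],
  [4,-10.93,-43.82,12,0],
  [4,-10.93,-43.82,12,0],
  [4,-10.93,-43.82,12,0],
], force=40)

```text
time: 17.9
tool_pos: [0.6254, -0.2142, 0.0969]
tcp_rot: [0.356, 3.121, 0.0]
wrist_force: [0.1, -0.0, -0.5]
width: 0.468
grip_force: 0.0
```

```bash
cat >> h.py <<'E'
def col(n,p,lo,hi): return cv2.inRange(cv2.cvtColor(p,cv2.COLOR_RGB2HSV),lo,hi)
def tri(a,b):
    "nearest point of the two rays through top pixel a and side pixel b, and the gap"
    (o1,d1),(o2,d2)=rays("top",[a]),rays("side",[b]); A=np.c_[d1[0],-d2[0]]; s=np.linalg.lstsq(A,o2-o1,rcond=None)[0]
    p,q=o1+d1[0]*s[0],o2+d2[0]*s[1]; return (p+q)/2,np.linalg.norm(p-q)
E
python3 -c "
from h import *
go(.625,-.216,.027)
q,d=bot.read_camera('side');P=cloud('side',d)
m=col('side',q,(15,60,110),(35,200,255))&window(q.shape,(330,294),22); X=P[m>0]*1000
for a,b in((0,18),(24,38),(38,48)):
  Y=X[(X[:,2]>a)&(X[:,2]<b)]; print(a,b,len(Y),Y.mean(0).round(1),np.ptp(Y,axis=0).round(1))
cv2.imwrite('pics/i.png',cv2.resize(q[190:350,230:390,::-1],None,fx=3.6,fy=3.6))"
```

```text
shift [ 0.   -0.18  6.99] twist 0 now yaw 77.0 q6 -1.71 tcp [ 0.6254 -0.2142  0.0969] w 4.0 F [ 0.1 -0.  -0.5] grip 0.0 t 17.9
0 18 36 [ 625.8 -215.4    6.8] [33.7 96.2 17.8]
24 38 36 [ 626.7 -224.8   30. ] [23.6 16.4 12. ]
38 48 14 [ 625.7 -216.7   41.9] [17.7 20.4  4.3]
```

View pics/i.png

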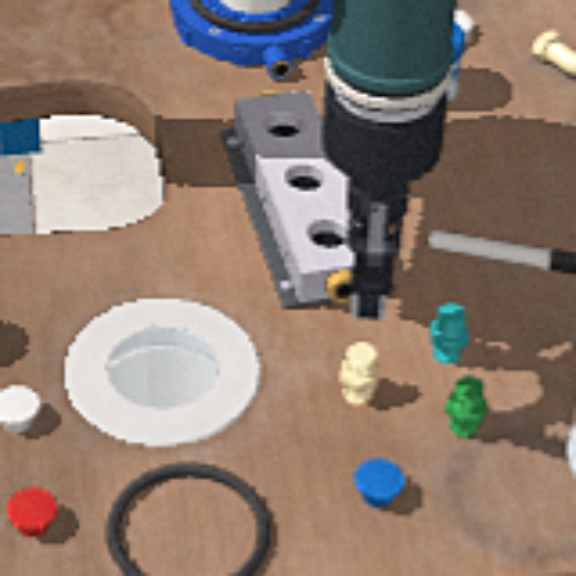

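The brass nipple stands directly below the fingers, at crop (360,372), and its top face measures (625.7,-216.7). I'm going down to grip the upper thread.

>>> step_arm([
  [4,0,-0.18,3,0],
  [4,0,-0.18,5,0],
  [4,0,-0.18,6.5,0],
  [4,0,-0.18,6.9,0],
  [4,0,-0.18,6.9,0],
  [4,0,-0.18,6.9,0],
  [2,0,-0.18,6.9,0],
  [1.5,0,-0.18,6.9,0],
  [1.5,0,-0.18,6.9,0],
  [1.5,0,-0.18,6.9,0],
  [1.5,0,-0.18,6.9,0],
  [1.5,0,-0.18,6.9,0],
], force=40)

```text
time: 19.15
tool_pos: [0.6259, -0.2179, 0.0292]
tcp_rot: [0.359, 3.119, -0.001]
wrist_force: [-0.1, 0.3, 6.4]
width: 0.212
grip_force: 39.2
```

>>> step_arm([
  [1.5,0,0,-1,0],
  [1.5,0,0,-3,0],
  [1.5,0,0,-5,0],
  [1.5,0,0,-6,0],
  [1.5,0,0,-6,0],
  [1.5,0,0,-6,0],
])

```text
time: 19.75
tool_pos: [0.6244, -0.2173, 0.0873]
tcp_rot: [-0.359, -3.121, -0.0]
wrist_force: [1.1, -0.7, -1.3]
width: 0.21
grip_force: 39.1
```

```bash
python3 -c "
from h import *
go(.6183,-.0235,.09)
q,d=bot.read_camera('side');P=cloud('side',d)
v=cv2.cvtColor(q,cv2.COLOR_RGB2HSV)
m=col('side',q,(15,50,110),(35,200,255))>0
m&=(np.hypot(P[...,0]-.625,P[...,1]+.216)<.03)&(P[...,2]>.04)
X=P[m]*1000; c=np.argwhere(m); print(len(X),X.mean(0).round(1),np.percentile(X,[2,98],axis=0).round(1),c.min(0),c.max(0))
for z in (62,70,77,84,92):
  Y=X[abs(X[:,2]-z)<4]; print(z,len(Y),Y.mean(0).round(1))"
```

```text
shift [ 4.99 18.74 -0.27] twist 0 now yaw 76.9 q6 -1.71 tcp [ 0.6244 -0.2173  0.0873] w 1.79 F [ 1.1 -0.7 -1.3] grip 39.1 t 19.8
59 [ 620.2 -224.8   73.7] [[ 610.6 -232.3   58.4]
 [ 631.5 -212.6   98.8]] [273 325] [285 335]
62 18 [ 622.5 -223.5   62. ]
70 7 [ 623.5 -226.6   70.7]
77 21 [ 621.6 -227.6   76.7]
84 13 [ 614.8 -220.5   82.2]
92 1 [ 613.6 -228.1   90.1]
```

>>> step_arm([
  [1.5,1.2,4.5,-0.3,0],
  [1.5,2.4,9,-0.3,0],
  [1.5,3.6,13.5,-0.3,0],
  [1.5,4.5,17,-0.3,0],
  [1.5,4.99,18.74,-0.3,0],
  [1.5,4.99,18.74,0,0],
  [1.5,4.99,18.74,1,0],
  [1.5,4.99,18.74,1,0],
  [1.5,4.99,18.74,1,0],
])

```text
time: 20.7
tool_pos: [0.618, -0.0251, 0.0766]
tcp_rot: [-0.361, -3.119, 0.001]
wrist_force: [0.4, 0.4, -1.1]
width: 0.21
grip_force: 39.2
```

```bash
python3 -c "
from h import *
go(.6183,-.0235,.06)
q,d=bot.read_camera('side');P=cloud('side',d)
m=col('side',q,(15,50,110),(35,200,255))>0
m&=(np.hypot(P[...,0]-.618,P[...,1]+.024)<.03)&(P[...,2]>.04)
X=P[m]*1000; print(len(X),np.percentile(X,[2,50,98],axis=0).round(1))
cv2.imwrite('pics/j.png',cv2.resize(q[180:290,260:370,::-1],None,fx=5,fy=5))"
```

```text
shift [0.   0.17 1.66] twist 0 now yaw 76.8 q6 -1.42 tcp [ 0.618  -0.0251  0.0766] w 1.8 F [ 0.4  0.4 -1.1] grip 39.2 t 20.7
46 [[605.7 -40.9  45.4]
 [614.7 -34.4  62.6]
 [627.1 -24.   76.2]]
```

View pics/j.png

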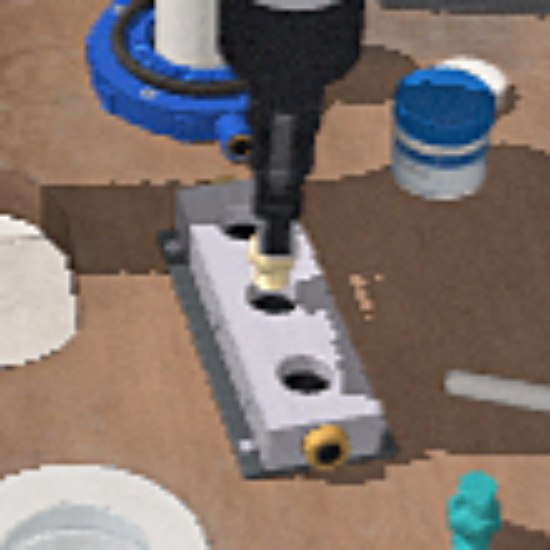

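The nipple is upright with its foot at crop (270,288), just above the middle port at (272,298). I'm lowering it.

>>> step_arm([
  [1.5,-0.1,0.15,0.5,0],
  [1.5,-0.1,0.15,0.8,0],
  [1.5,-0.1,0.15,1.1,0],
  [1.5,-0.1,0.15,1.4,0],
  [1.5,-0.1,0.15,1.7,0],
  [1.5,-0.1,0.15,2,0],
  [1.5,-0.1,0.15,2.2,0],
  [1.5,-0.1,0.15,2.3,0],
  [1.5,-0.1,0.15,2.3,0],
])

```text
time: 21.65
tool_pos: [0.6199, -0.0224, 0.0545]
tcp_rot: [-0.358, -3.121, 0.0]
wrist_force: [-0.1, 0.2, -1.2]
width: 0.211
grip_force: 39.2
```

>>> step_arm([
  [1.5,0.1,-0.1,0.2,0],
  [1.5,0.1,-0.1,0.3,0],
  [1.5,0.1,-0.1,0.35,0],
  [1.5,0.1,-0.1,0.35,0],
])

```text
time: 22.05
tool_pos: [0.6188, -0.0232, 0.0513]
tcp_rot: [0.359, 3.121, -0.0]
wrist_force: [0.0, -0.6, 0.1]
width: 0.209
grip_force: 39.3
```

>>> step_arm([
  [3.5,0,0,0,0],
  [3.5,0,0,0,0],
  [3.5,0,0,0,0],
  [3.5,0,0,0,0],
  [3.5,0,0,-2,0],
  [3.5,0,0,-5,0],
  [3.5,0,0,-9,0],
  [3.5,0,0,-9,0],
  [3.5,0,0,-9,0],
])

```text
time: 22.95
tool_pos: [0.6201, -0.0232, 0.1431]
tcp_rot: [0.358, 3.117, 0.0]
wrist_force: [1.2, -0.8, -0.1]
width: 0.403
grip_force: 0.0
```

```bash
python3 -c "
from h import *
go(.393,-.304,.08)
q,d=bot.read_camera('side')
cv2.imwrite('pics/k.png',cv2.resize(q[180:290,260:370,::-1],None,fx=5,fy=5))"
```

```text
shift [ 15.77 -32.5    6.23] twist 0 now yaw 76.9 q6 -1.42 tcp [ 0.6201 -0.0232  0.1431] w 3.44 F [ 1.2 -0.8 -0.1] grip 0.0 t 22.9
```

View pics/k.png

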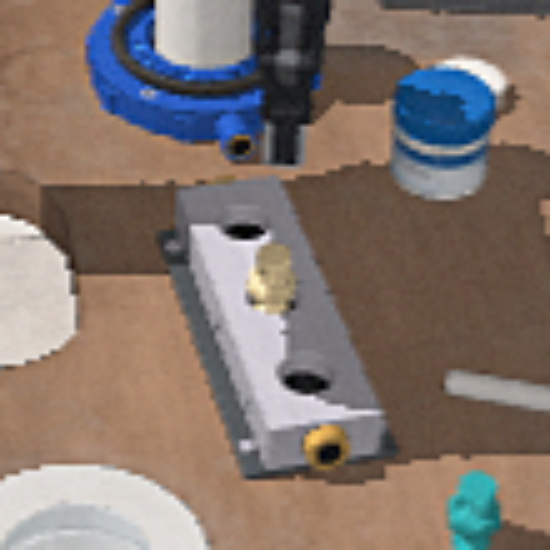

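The nipple stands in the middle port, at crop (272,280). The red plug is next.

>>> step_arm([
  [5,2,-4,0,0],
  [5,4,-8,0,0],
  [5,6,-12,1,0],
  [5,8,-16,2,0],
  [5,10,-20,3,0],
  [5,12,-24,4,0],
  [5,14,-28,5,0],
  [5,15.77,-32.5,6,0],
  [5,15.77,-32.5,6.2,0],
  [5,15.77,-32.5,6.2,0],
  [5,15.77,-32.5,6.2,0],
  [5,15.77,-32.5,6.2,0],
  [5,15.77,-32.5,6.2,0],
])

```text
time: 24.3
tool_pos: [0.3924, -0.303, 0.0793]
tcp_rot: [0.355, 3.121, -0.0]
wrist_force: [-0.2, -0.2, -0.1]
width: 0.584
grip_force: 0.0
```

```bash
python3 -c "
from h import *
go(.3933,-.3045,.0115)
q,d=bot.read_camera('side');P=cloud('side',d)
m=(col('s',q,(0,150,80),(6,255,255))|col('s',q,(174,150,80),(180,255,255)))&window(q.shape,(239,332),16)
X=P[(m>0)&(P[...,2]>.0155)]*1000; print(len(X),X.mean(0).round(1),np.percentile(X,[2,98],axis=0).round(1))
m=col('s',q,(95,120,50),(125,255,255))&window(q.shape,(336,324),12)
X=P[(m>0)&(P[...,2]>.0155)]*1000; print('blue',len(X),X.mean(0).round(1),np.percentile(X,[2,98],axis=0).round(1))
"
```

```text
shift [-0.12 -0.13  6.78] twist 0 now yaw 77.0 q6 -2.05 tcp [ 0.3924 -0.303   0.0793] w 4.99 F [-0.2 -0.2 -0.1] grip 0.0 t 24.3
94 [ 394.  -305.7   17.6] [[ 379.  -319.3   15.7]
 [ 407.4 -291.3   19.9]]
blue 86 [ 621.8 -307.9   17.6] [[ 607.4 -320.9   15.7]
 [ 635.8 -293.3   20.4]]
```

>>> step_arm([
  [5,-0.12,-0.13,3,0],
  [5,-0.12,-0.13,5,0],
  [5,-0.12,-0.13,6.5,0],
  [5,-0.12,-0.13,6.7,0],
  [5,-0.12,-0.13,6.7,0],
  [5,-0.12,-0.13,6.7,0],
])

```text
time: 24.95
tool_pos: [0.3933, -0.3058, 0.0132]
tcp_rot: [0.357, 3.12, -0.002]
wrist_force: [-0.0, -0.4, 0.2]
width: 0.587
grip_force: 0.0
```

```bash
python3 -c "
from h import *
go(.3935,-.3045,.0115)"
```

```text
shift [0.01 0.14 0.17] twist 0 now yaw 76.9 q6 -2.05 tcp [ 0.3933 -0.3058  0.0132] w 5.02 F [-0.  -0.4  0.2] grip 0.0 t 24.9
```

>>> step_arm([
  [4,0.01,0.1,0.15,0],
  [3,0.01,0.1,0.15,0],
  [2.8,0.01,0.1,0.15,0],
  [2.8,0.01,0.1,0.15,0],
  [2.8,0.01,0.1,0.15,0],
  [2.8,0.01,0.1,0.15,0],
  [2.8,0.01,0.1,0.15,0],
], force=35)

```text
time: 25.65
tool_pos: [0.3932, -0.3049, 0.0118]
tcp_rot: [0.359, 3.12, -0.001]
wrist_force: [-0.5, 1.3, 5.1]
width: 0.348
grip_force: 34.1
```

>>> step_arm([
  [2.8,0,0,-1,0],
  [2.8,0,0,-3,0],
  [2.8,0,0,-6,0],
  [2.8,0,0,-7,0],
  [2.8,0,0,-7,0],
  [2.8,0,0,-7,0],
])

```text
time: 26.25
tool_pos: [0.3921, -0.3042, 0.0803]
tcp_rot: [-0.359, -3.121, -0.0]
wrist_force: [0.1, 0.3, -0.1]
width: 0.347
grip_force: 34.6
```

```bash
cat >> h.py <<'E'
def plug(lo,hi,c,zlo):
    q,d=bot.read_camera('side');P=cloud('side',d)
    m=col('s',q,lo,hi)>0
    if lo[0]==0: m|=col('s',q,(174,150,60),(180,255,255))>0
    m&=(np.hypot(P[...,0]-c[0],P[...,1]-c[1])<.035)&(P[...,2]>zlo)
    X=P[m]*1000; print("plug",len(X),X.mean(0).round(1),np.percentile(X,[2,98],axis=0).round(1))
    return q
E
python3 -c "
from h import *
go(.6118,.0412,.09)
q=plug((0,150,60),(6,255,255),(.393,-.305),.05)
cv2.imwrite('pics/l.png',cv2.resize(q[270:370,190:290,::-1],None,fx=4,fy=4))"
```

```text
shift [-13.56  38.63  -0.98] twist 0 now yaw 76.9 q6 -2.05 tcp [ 0.3921 -0.3042  0.0803] w 2.96 F [ 0.1  0.3 -0.1] grip 34.6 t 26.2
plug 23 [ 404.8 -305.2   85. ] [[ 402.4 -315.2   82.6]
 [ 407.7 -293.4   87.4]]
```

View pics/l.png

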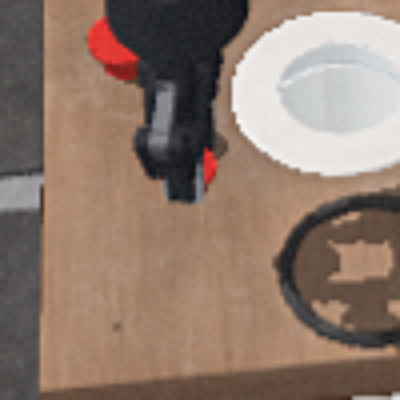

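The red plug is held level, its edge visible at crop (208,167), so the grasp is centred. Next is the left port.

>>> step_arm([
  [2.8,0,1,-3,0],
  [2.8,0,3,-6,0],
  [2.8,-1.5,7,-6,0],
  [2.8,-3,11,-6,0],
  [2.8,-4.5,15,-6,0],
  [2.8,-6,19,-6,0],
  [2.8,-7.5,23,-6,0],
  [2.8,-9,27,-6,0],
  [2.8,-10.5,31,-6,0],
  [2.8,-12,35,-6,0],
  [2.8,-13.56,38.63,-5,0],
  [2.8,-13.56,38.63,-3,0],
  [2.8,-13.56,38.63,-1,0],
  [2.8,-13.56,38.63,0,0],
  [2.8,-13.56,38.63,1,0],
  [2.8,-13.56,38.63,1,0],
  [2.8,-13.56,38.63,1,0],
])

```text
time: 28.0
tool_pos: [0.6122, 0.0407, 0.0708]
tcp_rot: [0.359, 3.121, 0.0]
wrist_force: [0.2, 0.1, -0.2]
width: 0.35
grip_force: 34.7
```

```bash
python3 -c "
from h import *
go(.6118,.0412,.038)
q=plug((0,150,60),(6,255,255),(.612,.041),.045)
cv2.imwrite('pics/m.png',cv2.resize(q[160:280,250:370,::-1],None,fx=4.5,fy=4.5))"
```

```text
shift [0.05 0.04 3.28] twist 0 now yaw 76.9 q6 -1.32 tcp [0.6122 0.0407 0.0708] w 2.99 F [ 0.2  0.1 -0.2] grip 34.7 t 28.0
plug 11 [605.   39.5  73.1] [[597.1  33.4  61. ]
 [627.8  47.7  77.9]]
```

View pics/m.png

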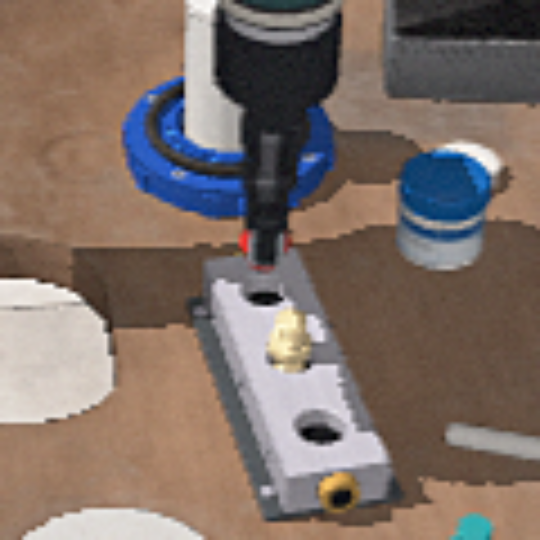

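The red plug's flange is centred at crop (265,243), directly over the left port at (265,297). I'm lowering it and then releasing.

>>> step_arm([
  [2.8,0.05,0.04,0.6,0],
  [2.8,0.05,0.04,1.2,0],
  [2.8,0.05,0.04,1.8,0],
  [2.8,0.05,0.04,2.4,0],
  [2.8,0.05,0.04,2.9,0],
  [2.8,0.05,0.04,3.2,0],
  [2.8,0.05,0.04,3.2,0],
  [2.8,0.05,0.04,3.2,0],
  [2.8,0.05,0.04,3.2,0],
])

```text
time: 28.95
tool_pos: [0.6121, 0.0415, 0.039]
tcp_rot: [0.359, 3.121, 0.0]
wrist_force: [-0.4, 0.6, -0.3]
width: 0.348
grip_force: 34.7
```

>>> step_arm([
  [3.2,0,0,0,0],
  [4.5,0,0,0,0],
  [4.5,0,0,0,0],
  [4.5,0,0,0,0],
  [4.5,0,0,0,0],
  [4.5,0,0,-2,0],
  [4.5,0,0,-5,0],
  [4.5,0,0,-9,0],
  [4.5,0,0,-11,0],
  [4.5,0,0,-11,0],
  [4.5,0,0,-11,0],
])

```text
time: 30.05
tool_pos: [0.6118, 0.0415, 0.1488]
tcp_rot: [0.359, 3.12, 0.0]
wrist_force: [0.4, -0.3, -0.8]
width: 0.524
grip_force: 0.0
```

```bash
python3 -c "
from h import *
go(.6218,-.3065,.08)
q=plug((0,150,60),(6,255,255),(.612,.041),.03)
"
```

```text
shift [ -8.86 -33.67   6.88] twist 0 now yaw 76.9 q6 -1.31 tcp [0.6118 0.0415 0.1488] w 4.48 F [ 0.4 -0.3 -0.8] grip 0.0 t 30.1
plug 66 [612.6  38.8  38.3] [[599.   24.5  32.9]
 [626.2  53.3  42.5]]
```

```bash
python3 -c "
from h import *
print(plane('side',[(410,318),(390,318),(431,318),(410,332),(410,303)],0).round(3), plane('top',[(405,145),(405,160),(388,145),(422,145)],0.0).round(3))
C=cloud('top',np.load('top0.npy'));m=(C[...,2]>.05)&(C[...,0]>.58)&(C[...,0]<.85)&(C[...,1]<-.2)&(C[...,1]>-.45);X=C[m];print(len(X),np.percentile(X,[1,10,50,90,99],axis=0).round(3))"
```

```text
[[ 0.809 -0.3    0.   ]
 [ 0.761 -0.295  0.   ]
 [ 0.86  -0.306  0.   ]
 [ 0.796 -0.341 -0.   ]
 [ 0.825 -0.254  0.   ]] [[ 0.803 -0.303  0.   ]
 [ 0.754 -0.305  0.   ]
 [ 0.797 -0.25   0.   ]
 [ 0.808 -0.356  0.   ]]
4352 [[ 0.745 -0.438  0.059]
 [ 0.747 -0.404  0.14 ]
 [ 0.775 -0.276  0.376]
 [ 0.818 -0.219  0.392]
 [ 0.845 -0.202  0.405]]
```

>>> step_arm([
  [5,-1.1,-4.2,0,0],
  [5,-2.2,-8.4,0,0],
  [5,-3.3,-12.6,0,0],
  [5,-4.4,-16.8,1,0],
  [5,-5.5,-21,2,0],
  [5,-6.6,-25.2,4,0],
  [5,-7.7,-29.4,6,0],
  [5,-8.86,-33.67,6.9,0],
  [5,-8.86,-33.67,6.9,0],
  [5,-8.86,-33.67,6.9,0],
  [5,-8.86,-33.67,6.9,0],
  [5,-8.86,-33.67,6.9,0],
])

```text
time: 31.3
tool_pos: [0.6217, -0.3049, 0.0795]
tcp_rot: [-0.356, -3.121, -0.001]
wrist_force: [-0.0, 0.7, 0.5]
width: 0.584
grip_force: 0.0
```

```bash
python3 -c "
from h import *
go(.6218,-.3065,.0115)"
```

```text
shift [-0.05 -0.16  6.8 ] twist 0 now yaw 77.0 q6 -1.84 tcp [ 0.6217 -0.3049  0.0795] w 4.99 F [-0.   0.7  0.5] grip 0.0 t 31.3
```

>>> step_arm([
  [5,-0.05,-0.05,3,0],
  [5,-0.05,-0.05,5,0],
  [5,-0.05,-0.05,6.5,0],
  [5,-0.05,-0.05,6.8,0],
  [5,-0.05,-0.05,6.8,0],
  [5,-0.05,-0.05,6.8,0],
  [4,-0.05,-0.05,6.8,0],
  [3,-0.05,-0.05,6.8,0],
  [2.8,-0.05,-0.05,6.8,0],
  [2.8,-0.05,-0.05,6.8,0],
  [2.8,-0.05,-0.05,6.8,0],
  [2.8,-0.05,-0.05,6.8,0],
  [2.8,-0.05,-0.05,6.8,0],
], force=35)

```text
time: 32.6
tool_pos: [0.6231, -0.3077, 0.0134]
tcp_rot: [0.359, 3.119, -0.001]
wrist_force: [-0.8, 0.8, 6.2]
width: 0.351
grip_force: 34.2
```

>>> step_arm([
  [2.8,0,0,-1,0],
  [2.8,0,0,-3,0],
  [2.8,0,0,-6,0],
  [2.8,0,0,-9,0],
  [2.8,0,0,-9,0],
  [2.8,0,0,-9,0],
])

```text
time: 33.2
tool_pos: [0.6227, -0.3075, 0.1032]
tcp_rot: [0.358, 3.119, -0.002]
wrist_force: [0.2, -0.7, -0.4]
width: 0.348
grip_force: 34.6
```

```bash
python3 -c "
from h import *
q=plug((95,120,40),(125,255,255),(.622,-.3065),.08)
go(.6248,-.0882,.1)"
```

```text
plug 34 [ 608.7 -309.1  127.5] [[ 587.8 -328.7  100.6]
 [ 616.6 -295.1  352.9]]
shift [ 4.66 21.38  0.15] twist 0 now yaw 76.9 q6 -1.84 tcp [ 0.6217 -0.307   0.1015] w 2.98 F [-0.4 -0.2 -0.9] grip 34.6 t 33.2
```

>>> step_arm([
  [2.8,1,4.5,0,0],
  [2.8,2,9,0,0],
  [2.8,3,13.5,0,0],
  [2.8,4,18,0,0],
  [2.8,4.66,21.38,0,0],
  [2.8,4.66,21.38,0,0],
  [2.8,4.66,21.38,1.5,0],
  [2.8,4.66,21.38,3,0],
  [2.8,4.66,21.38,3,0],
  [2.8,4.66,21.38,3,0],
])

```text
time: 34.25
tool_pos: [0.6238, -0.0893, 0.0697]
tcp_rot: [-0.361, -3.117, -0.0]
wrist_force: [-0.1, 0.4, 0.4]
width: 0.348
grip_force: 34.7
```

```bash
python3 -c "
from h import *
go(.6248,-.0882,.039)
q=plug((95,120,40),(125,255,255),(.625,-.088),.06)
cv2.imwrite('pics/n.png',cv2.resize(q[160:280,250:370,::-1],None,fx=4.5,fy=4.5))"
```

```text
shift [-0.09  0.13  3.06] twist 0 now yaw 76.8 q6 -1.52 tcp [ 0.6238 -0.0893  0.0697] w 2.97 F [-0.1  0.4  0.4] grip 34.7 t 34.2
plug 18 [608.6 -92.7 111.8] [[ 590.6 -111.2   63.5]
 [ 618.7  -78.9  349.7]]
```

View pics/n.png

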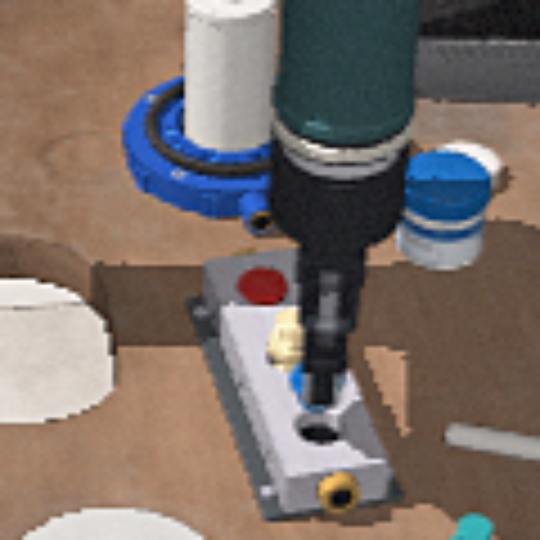

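The red plug is seated in the left port, at crop (263,287). The blue plug, at (316,388), is over the right port at (319,430). I'm lowering and releasing it.

>>> step_arm([
  [2.8,-0.09,0.1,0.6,0],
  [2.8,-0.09,0.1,1.2,0],
  [2.8,-0.09,0.1,1.8,0],
  [2.8,-0.09,0.1,2.4,0],
  [2.8,-0.09,0.1,2.8,0],
  [2.8,-0.09,0.1,3,0],
  [2.8,-0.09,0.1,3,0],
  [2.8,-0.09,0.1,3,0],
  [2.8,-0.09,0.1,3,0],
])

```text
time: 35.2
tool_pos: [0.6266, -0.0876, 0.0421]
tcp_rot: [0.359, 3.12, -0.0]
wrist_force: [0.4, 0.4, -0.1]
width: 0.35
grip_force: 34.7
```

>>> step_arm([
  [3.2,0,0,0,0],
  [4.5,0,0,0,0],
  [4.5,0,0,0,0],
  [4.5,0,0,0,0],
  [4.5,0,0,0,0],
  [4.5,0,0,-2,0],
  [4.5,0,0,-5,0],
  [4.5,0,0,-9,0],
  [4.5,0,0,-13,0],
  [4.5,0,0,-17,0],
  [4.5,0,0,-17,0],
  [4.5,0,0,-17,0],
])

```text
time: 36.4
tool_pos: [0.6273, -0.0877, 0.2136]
tcp_rot: [0.358, 3.117, -0.0]
wrist_force: [-0.1, -0.1, -0.6]
width: 0.527
grip_force: 0.0
```

```bash
python3 -c "
from h import *
plug((0,150,60),(6,255,255),(.612,.041),.036)
q=plug((95,120,40),(125,255,255),(.625,-.088),.036)
cart(.04,.15,(.617,.236)); ring(.024,.045,(.617,.236))
cv2.imwrite('pics/o.png',cv2.resize(q[130:350,210:370,::-1],None,fx=2.7,fy=2.7))"
```

```text
plug 58 [612.   39.3  38.6] [[598.8  23.5  36.3]
 [625.5  52.4  41.4]]
plug 94 [619.7 -90.8 114. ] [[ 592.1 -109.5   36.4]
 [ 639.6  -74.8  486.8]]
cart 285 [618.9 234.5] [40.7 68.  94.8]
cart 402 [618.6 233.5] [ 96.  129.9 141.8]
side 131 117 slope x,y [-0.003 -0.006] z 0.0292 ell [618.4 231.7 109.7 111.7]
top 180 159 slope x,y [-0.008 -0.005] z 0.0322 ell [617.1 233.7 109.8 111. ]
```

View pics/o.png

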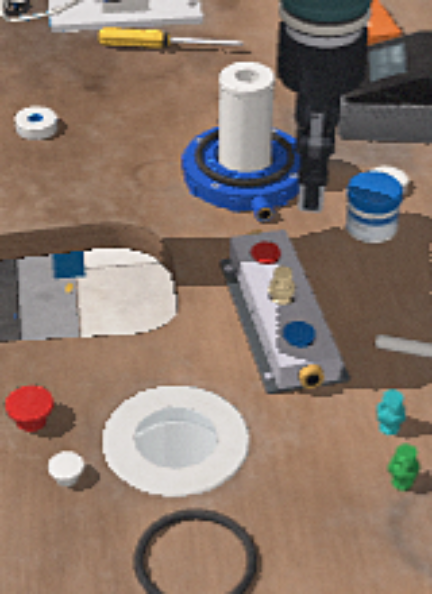

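The picture shows red, brass and blue in the left, middle and right ports at (265,252), (281,287) and (299,333). I'm checking their heights before handing in.

```bash
python3 -c "
from h import *
q,d=bot.read_camera('side');P=cloud('side',d);z=P[...,2]
for n,c,lo,hi in(('red',(.612,.0412),(0,150,50),(6,255,255)),('red',(.612,.0412),(174,150,50),(180,255,255)),('blue',(.625,-.088),(95,120,40),(125,255,255)),('nip',(.6185,-.0235),(15,40,80),(35,220,255))):
  m=(col('',q,lo,hi)>0)&(z<.08)&(z>.034)&(np.hypot(P[...,0]-c[0],P[...,1]-c[1])<.03); X=P[m]
  if len(X)>20:
    A=np.c_[X[:,:2]-c,np.ones(len(X))]; s=np.linalg.lstsq(A,X[:,2],rcond=None)[0]; print(n,len(X),(X.mean(0)*1000).round(1),'slope',s[:2].round(2),np.percentile(z[m],[2,98]).round(4))
  if n=='nip': T=X[X[:,2]>.058]; print('nip top',len(T),(T.mean(0)*1000).round(1))
"
```

```text
red 57 [612.6  39.4  38.1] slope [ 0.01 -0.03] [0.0355 0.0414]
blue 84 [625.7 -88.8  38.1] slope [-0.02 -0.04] [0.0344 0.0426]
nip 91 [617.6 -29.6  52.2] slope [0.12 0.71] [0.0356 0.0654]
nip top 32 [618.6 -26.   62.2]
```

Everything is level and fully down, and the robot is clear at z = 0.21 m. I'm handing in.

```bash
python3 -c "
from workcell import bot
print(bot.finish_job())"
```

```text
the job is handed in; nothing more can be done
None
```

The job is handed in, no verdict came back: by the last camera measurements the gasket is flat round the boss, the cartridge upright in the cup, and the red plug, nipple and blue plug fully down in the left, middle and right ports.

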